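# Finish the counter row at the spice stall

## Robot

A 6-joint arm with a two-finger parallel gripper is mounted at the origin on the work surface. World frame = base frame: x ahead of the robot, y to its left, z up, the work surface at z = 0. Lengths are in mm, angles in rad, forces in N, time in s.
With the tool pointing down it reaches from about 150 to 775 mm from the base axis. Payload 6.1 kg.
Tool frame: the origin (TCP) lies midway between the tips of the shut fingers; the grasp point (between the pads) lies 19 mm behind it (robot.tcp_to_grasp is the z of the grasp point in the tool frame, in mm); z points along the fingers, y is the direction in which the jaws open and shut (so a half turn about z gives the same grasp; the last joint's range is limited). The gripper opens to 85 mm and grips with 20 to 120 N. Pads are 22 mm wide; open, the fingers measure 114 mm over their backs; the gripper's body (76 mm by 85 mm) begins 54 mm behind the grasp point. The pads swing forward as they close: fully open they stand 13 mm farther back than shut.
Start: joints at [-1.314, 0.126, -0.04, 1.405, 0, 1.571], TCP at [133.337, -507.769, 231.295] pointing down, gripper open.
Joint ranges: [-2.72, 2.72], [-0.95, 1.95], [-1.27, 1.35], [-1.78, 2.02], [-1.46, 1.47], [-3.14, 3.14]. Speed limits (rad/s): [2.39, 2.39, 3.01, 3.14, 3.14, 3.14].

## Interface

Orientations are given as a rotation vector (axis times angle).
In Python, from plant import robot gives the robot as it stands.
- The arm moves only by the tool jog_arm, never from a script. Its argument "moves" is text: rows parted by semicolons, each of 7 numbers parted by spaces: the shift along the world's x, y, z scaled (see below), then the turn, a rotation vector about the world's x, y, z scaled (see below), then the opening, from -1 (shut) to 1 (fully open). A call has exactly 5 rows; each row shifts and turns the commanded pose from where the row before left it; what a row does not reach is not made up. The controller multiplies each number of a shift by 0.25 m and each number of a turn by 360 degrees. A row lasts 1/12 s, in which the tool goes at most 41.7 mm and 7.16 degrees, less where a joint would pass 70% of its speed; a pose out of reach is approached as far as the arm can. A call with a number of a shift or a turn outside -1 to 1 is refused whole. A call with a gripper value outside its range is refused whole. The fingers move at their own pace and stop on an object; "force" is the grip in N (left out, the last holds). Time passes only in rows, so rows that do not move let the fingers close, or fill a call up. It gives the time, the measured TCP pose, the force and the opening at its end, in the units of the state.
- robot.read_state(): the state, without advancing time (a new reading comes with each control period).
- robot.camera(name): name is "scene" or "top" or "wrist"; returns a dict with "img" (400x640x3 uint8, blue, green, red), "mtx" (3x3 intrinsics, pixels), "k1" (the pictures are not rectified: a ray, as slopes to the right and down, at radius r is drawn at 1 + k1 r^2 times it, then the intrinsics apply), "position" and "orientation" of the camera in the world. Camera axes: x right, y down, z forward; pixel columns grow to the right and rows downward; lengths in mm; the calibration is good to about 2 mm. A picture is of the moment at which its call begins. There is no depth.
- robot.hand_in(): hands the job in, once; it reports no verdict.
The state is a dict: "clock": time; "joints": joint angles; "joint_velocities": joint speeds; "joint_efforts": joint torques, N m; "eef_pos": TCP position; "orientation": TCP orientation; "ft_force": force on the tool from outside, world axes, zero at the start; "ft_torque": the same for the moment, N m; "width": opening from 0.0 (shut) to 1.0 (fully open).
Only numpy, scipy, OpenCV 4.12 (cv2) and the standard library are available. Lean on these libraries where they do the work, as an engineer would, in place of code of your own. Each camera call takes 0.05 s, during which the arm holds its last target.

## Task

Finish the display on the spice counter: stand the red-lidded jar of nutmegs in the middle between the two big green-lidded jars, in line with them, and stand the little wooden spice mill directly in front of the nutmeg jar, square to the row on the robot's side, with a gap of about 3 cm between the two. Both must stand upright on the counter, and the green-lidded jars must stay where they are.

Things in the scene. Friction and masses are not known exactly. Their poses are not given: they have to be found in the camera images.
- nutmeg_jar_mid (a point): Centre (half-way up) of the loose nutmeg jar to be moved: clear straight-sided round jar with brown round nutmegs inside and a RED lid, 54 mm diameter, 75 mm tall, lid as wide as the jar (top 20 mm). It starts upright on the counter, so this point is 37.5 mm above the counter; z is up the jar's axis. About 0.2 kg. Two jars of the same shape with a yellow and a white lid stand near it and are not wanted.
- mill_mid (a point): Centre (half-way up) of the loose hand spice mill to be moved: dark wooden cylinder with a domed steel top, 44 mm diameter, 75 mm tall; the wooden part with straight sides reaches 56 mm above the counter. It starts upright, so this point is 37.5 mm above the counter; z is up its axis. About 0.16 kg.
- row_jar_a: The right-hand (seen from the robot) of the two big reference jars: clear, with tan almonds and a GREEN lid, 80 mm diameter, 80 mm tall, about 0.45 kg, loose. Origin at the centre of its underside, on the counter. Its +y axis points along the row to the other green-lidded jar, whose centre is 220 mm away; its -x axis is level, square to the row, and points to the robot's side (the front).
- row_jar_b: The left-hand one of the two big green-lidded reference jars, same size and look. Origin at the centre of its underside, axes parallel to those of row_jar_a. The middle of the row is half-way between the two origins.
Not all that is in view belongs to the job. Of the things that look like the part that bears nutmeg_jar_mid, the middle-sized one is meant.

How it is judged (in metres and radians):
At the end, for the whole second after the job is handed in: Nutmeg jar upright on the counter, within 15 mm of the middle between the green-lidded jars, along and across the row. Mill upright on the robot's side, within 20 mm of the row's middle sideways, 10 to 50 mm clear of the jar. Green-lidded jars upright, moved under 20 mm (y of nutmeg_jar_mid in the frame of row_jar_a between 0.095 and 0.125 m and x of nutmeg_jar_mid in the frame of row_jar_a between -0.015 and 0.015 m and angle between each of nutmeg_jar_mid, mill_mid, row_jar_a, row_jar_b's own z axis and vertical below 0.1 rad and height (world z) of nutmeg_jar_mid between 0.033 and 0.042 m and y of mill_mid in the frame of row_jar_a between 0.09 and 0.13 m and x of mill_mid in the frame of row_jar_a below -0.04 m and horizontal distance between mill_mid and nutmeg_jar_mid between 0.059 and 0.099 m and height (world z) of mill_mid between 0.033 and 0.042 m); the robot touches nothing.
It fails at once if a green-lidded jar was shifted by more than 20 mm (distance of any of row_jar_a, row_jar_b from where it was at the start of the episode above 0.02 m).
It also fails if it takes over 58 s, if anything falls off the work surface, if the arm or the gripper's body presses on something with over 40 N, if the wrist force passes 120 N, or if a joint passes its speed limit or range.

## Working session

There is one attempt and no reset: what is moved stays moved. The work goes in short steps, Python scripts to look and compute and a tool call to move; the robot and the scene stay as the last step left them, time stands still between calls to the robot, and variables do not carry over. Pictures are saved under pics/ and viewed, and the job is handed in when it is done.

Besides the shell and the picture viewer there is one more tool, called after ">>>" as name(argument=value, ...) on one line, values as JSON. jog_arm: Moves the arm, as the interface text tells. Shifts and turns lie within -1 to 1; 1 stands for 0.25 m of shift or 360 degrees of turn. Its arguments: {"type":"object","properties":{"moves":{"type":"string"},"force":{"type":"number"}},"required":["moves"]}

```bash
mkdir -p pics; ls; cat > h.py <<'E'
import numpy as np, cv2
from scipy.spatial.transform import Rotation as R
from plant import robot
def ray(c,u,v):
    K=c["mtx"];d=np.array([(u-K[0][2])/K[0][0],(v-K[1][2])/K[1][1]])
    s=d.copy()
    for _ in range(30): s=d/(1+c["k1"]*(s@s))
    o=np.array(c["orientation"],float)
    M=R.from_rotvec(o).as_matrix() if o.size==3 else o.reshape(3,3)
    return np.array(c["position"],float),M@np.array([s[0],s[1],1])
def onz(c,u,v,z):
    p,d=ray(c,u,v);return p+d*(z-p[2])/d[2]
E
python3 - <<'E'
from h import *
import pickle
for n in("scene","top","wrist"):
    c=robot.camera(n);cv2.imwrite(f"pics/{n}0.png",c["img"]);pickle.dump(c,open(n+"0.pkl","wb"));print(n,c["position"],c["orientation"],c["mtx"],c["k1"])
print(robot.read_state())
E
```

```text
pics
scene [1458.64075487 -262.19416482  754.32646442] [-1.81302371 -1.40427691  0.73539573] [[459.34545177   0.         323.79185323]
 [  0.         459.34545177 194.25363224]
 [  0.           0.           1.        ]] -0.03228866257903539
top [ 367.30116524  -24.69219695 1377.35556994] [-2.13036786  2.18636727 -0.09989981] [[475.96672178   0.         320.25122839]
 [  0.         475.96672178 200.00626038]
 [  0.           0.           1.        ]] -0.130133692258407
wrist [ 207.24938904 -488.4457198   372.3744829 ] [ 2.29038966 -1.76467726 -0.26903626] [[347.95184263   0.         318.53499783]
 [  0.         347.95184263 200.46133165]
 [  0.           0.           1.        ]] -0.06179188609889293
{'clock': 0.15, 'joints': array([-1.31402331e+00,  1.26276660e-01, -4.03341996e-02,  1.40539095e+00,
        2.40279295e-06,  1.57080842e+00]), 'joint_velocities': array([-5.51796163e-05, -2.48171045e-03,  3.49502277e-03,  8.93473707e-05,
        2.47853426e-04, -5.77590906e-05]), 'joint_efforts': array([ 1.46600818e-03, -4.36273599e+01,  3.53151011e+01,  1.35330297e-02,
        2.71271074e-04,  7.37806403e-06]), 'eef_pos': array([ 133.25569988, -507.50427497,  230.70801748]), 'orientation': array([-3.11455301e+00, -4.02059039e-01,  2.38619111e-04]), 'ft_force': array([ 0.38614494, -0.15885642, -0.24111845]), 'ft_torque': array([-0.047582  ,  0.03071259, -0.04664874]), 'width': 0.9989216059377387}
```

View pics/top0.png

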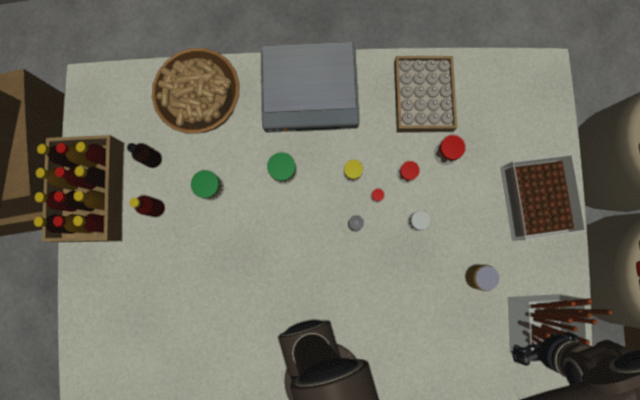

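View pics/scene0.png

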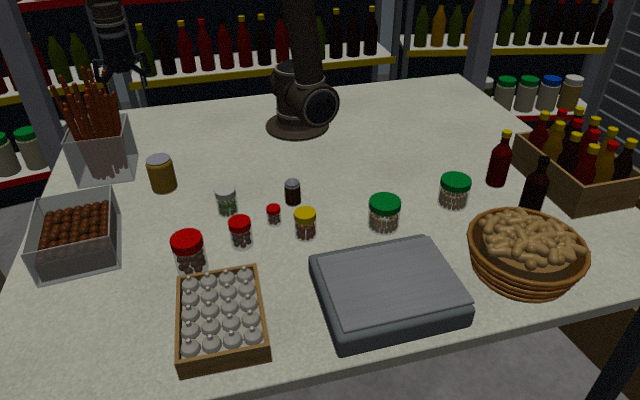

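Three red-lidded candidates in the top view: (452,147) large, (410,171) middle, (378,195) small. The middle one at (410,171) fits; I'll confirm by measured lid diameter and a crop.

```bash
cat >> h.py <<'E'
def blobs(img,kind):
    h=cv2.cvtColor(img,cv2.COLOR_BGR2HSV)
    rng={"red":[((0,150,80),(8,255,255)),((172,150,80),(180,255,255))],"green":[((45,120,40),(85,255,255))],"yellow":[((22,130,90),(35,255,255))]}[kind]
    m=sum(cv2.inRange(h,a,b) for a,b in rng)
    return [k for k in cv2.findContours(m,cv2.RETR_EXTERNAL,cv2.CHAIN_APPROX_NONE)[0] if cv2.contourArea(k)>40]
E
python3 - <<'E'
from h import *
import pickle
c=pickle.load(open("top0.pkl","rb"));img=c["img"]
for k,z in(("green",80),("red",75),("yellow",75)):
    for b in blobs(img,k):
        (u,v),r=cv2.minEnclosingCircle(b); 
        if 150<u<480 and v<300:
            p=onz(c,u,v,z);q=onz(c,u+r,v,z);print(k,round(u,1),round(v,1),round(r,1),p.round(1),"diam",2*np.linalg.norm(p-q).round(1),"area",cv2.contourArea(b))
cv2.imwrite("pics/crop_top.png",cv2.resize(img[120:260,320:480],None,fx=4,fy=4,interpolation=cv2.INTER_CUBIC))
s=pickle.load(open("scene0.pkl","rb"))
cv2.imwrite("pics/crop_sc.png",cv2.resize(s["img"][140:280,130:330],None,fx=4,fy=4,interpolation=cv2.INTER_CUBIC))
for k,z in(("green",80),("red",75)):
    for b in blobs(s["img"],k):
        x,y,w,h=cv2.boundingRect(b)
        if 160<x<480 and 150<y<280: print("scene",k,x,y,w,h,onz(s,x+w/2,y+w*.3,z).round(1))
E
```

```text
green 205.0 184.0 13.6 [561.7 313.5  80. ] diam 77.0 area 532.0
green 281.1 166.4 13.6 [604.6  99.9  80. ] diam 75.6 area 533.5
red 377.5 194.5 5.7 [ 519.8 -164.3   75. ] diam 31.4 area 91.0
red 409.3 170.3 9.3 [ 585.  -255.4   75. ] diam 52.0 area 233.5
red 452.3 147.1 12.0 [ 648.1 -380.6   75. ] diam 68.8 area 418.0
yellow 353.0 169.1 9.4 [592.3 -99.1  75. ] diam 51.8 area 246.0
scene green 370 192 31 25 [608.3 102.6  80. ]
scene green 441 171 30 22 [567.3 315.4  80. ]
scene red 170 228 32 21 [ 616.2 -378.9   75. ]
scene red 228 214 22 15 [ 585.1 -256.    75. ]
scene red 267 203 13 9 [ 552.8 -168.3   75. ]
```

View pics/crop_top.png

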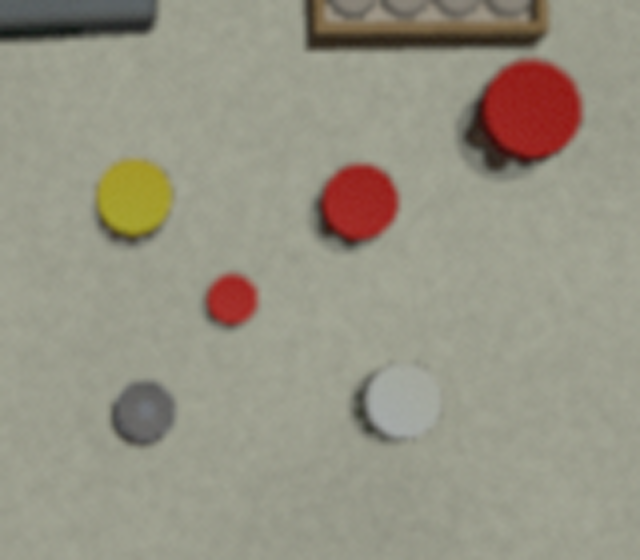

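View pics/crop_sc.png

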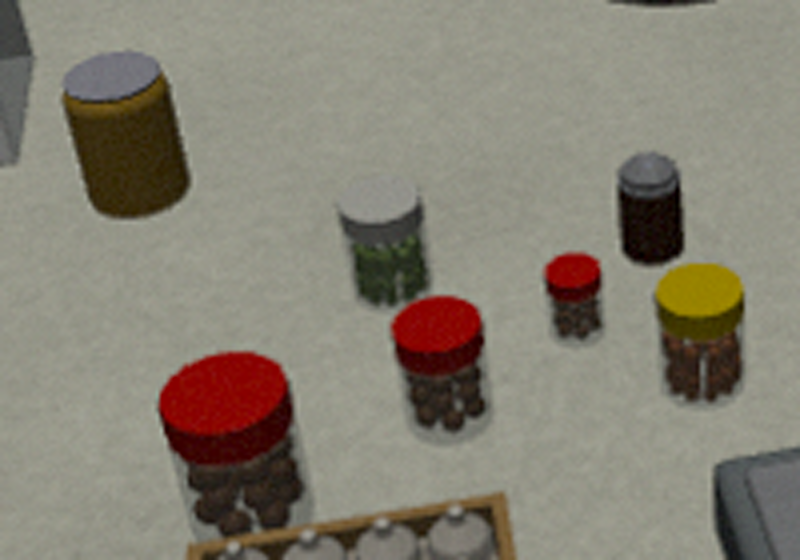

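The crops confirm it: the middle red jar (top px 409,170; scene px 239,220) has a 52 mm lid and both views give (585,-255). The big one measures 69 mm, and the small one 31 mm, with neither fitting z=75. The green jars come out 218 mm apart (220 expected). Now I'll measure the mill and move above the nutmeg jar.

```bash
python3 - <<'E'
from h import *
import pickle
c=pickle.load(open("top0.pkl","rb"));img=c["img"][205:240,338:372]
g=cv2.GaussianBlur(cv2.cvtColor(img,cv2.COLOR_BGR2GRAY),(3,3),0)
_,m=cv2.threshold(g,0,255,cv2.THRESH_BINARY_INV+cv2.THRESH_OTSU)
b=max(cv2.findContours(m,cv2.RETR_EXTERNAL,cv2.CHAIN_APPROX_NONE)[0],key=cv2.contourArea)
(u,v),r=cv2.minEnclosingCircle(b);u+=338;v+=205
print("mill",u,v,r,onz(c,u,v,56),2*np.linalg.norm(onz(c,u,v,56)-onz(c,u+r,v,56)))
s=pickle.load(open("scene0.pkl","rb"))
print("mill scene, apex px (292,179)",onz(s,292,179,75), "foot", onz(s,292.5,202,0))
E
```

```text
mill 355.0 223.0 8.602425575256348 [ 443.99675403 -100.8608564    56.        ] 47.813907729081365
mill scene, apex px (292,179) [ 442.70289348 -100.65705588   75.        ] foot [ 444.10510688 -103.3766477     0.        ]
```

>>> jog_arm(moves="0.12 0.067 0 0 0 0.0096 1;0.12 0.067 0 0 0 0.0096 1;0.12 0.067 0 0 0 0.0096 1;0.12 0.067 0 0 0 0.0096 1;0.12 0.067 0 0 0 0.0096 1", force=40)

```text
clock: 0.57
eef_pos: [284.4, -423.0, 231.1]
orientation: [-3.019, -0.869, 0.0]
ft_force: [0.3, -0.4, 0.1]
width: 0.999
```

>>> jog_arm(moves="0.12 0.067 0 0 0 0.0096 1;0.12 0.067 0 0 0 0.0096 1;0.12 0.067 0 0 0 0.0096 1;0.12 0.067 0 0 0 0.0096 1;0.12 0.067 0 0 0 0.0096 1")

```text
clock: 0.98
eef_pos: [434.6, -339.1, 231.1]
orientation: [-2.853, -1.314, 0.0]
ft_force: [-0.4, -1.7, 0.5]
width: 1.004
```

>>> jog_arm(moves="0.12 0.067 0 0 0 0.0096 1;0.12 0.067 0 0 0 0.0096 1;0.12 0.067 0 0 0 0.0096 1;0.12 0.067 0 0 0 0.0096 1;0 0 0 0 0 0 1")

```text
clock: 1.4
eef_pos: [557.5, -270.1, 229.6]
orientation: [-2.67, -1.652, -0.002]
ft_force: [-1.9, 0.8, -0.8]
width: 1.003
```

>>> jog_arm(moves="0.05 0.03 0 0 0 0 1;0.06 0.03 0 0 0 0 1;0 0 -0.12 0 0 0 1;0 0 -0.08 0 0 0 1;0 0 0 0 0 0 1")

```text
clock: 1.82
eef_pos: [579.0, -257.5, 176.7]
orientation: [-2.673, -1.639, 0.006]
ft_force: [-0.0, -0.5, -0.3]
width: 0.998
```

```bash
python3 - <<'E'
from h import *
print(robot.read_state()["eef_pos"],robot.read_state()["orientation"])
c=robot.camera("wrist");cv2.imwrite("pics/w1.png",c["img"])
for b in blobs(c["img"],"red"):
    (u,v),r=cv2.minEnclosingCircle(b);print(u,v,r,onz(c,u,v,75))
print(robot.read_state()["eef_pos"])
E
```

```text
[ 579.00748678 -257.48340419  176.65994179] [-2.67306336 -1.639425    0.00630819]
477.5 294.5 36.939239501953125 [ 658.26277341 -386.967612     75.        ]
327.2772521972656 192.7356414794922 35.4745979309082 [ 587.44804247 -254.89832968   75.        ]
201.4705810546875 120.47058868408203 24.093708038330078 [ 533.02419856 -169.07330206   75.        ]
[ 579.3333136  -257.85873292  179.06113977]
```

View pics/w1.png

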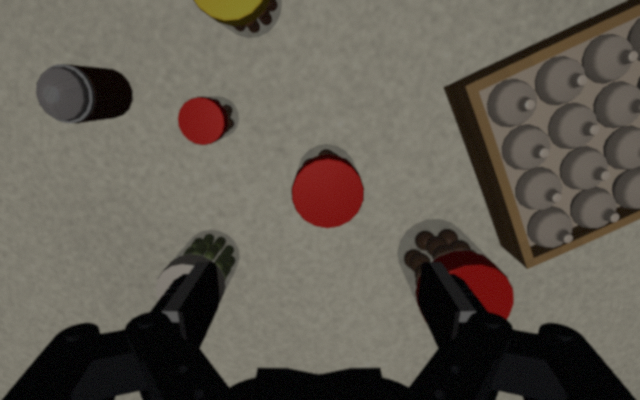

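>>> jog_arm(moves="0.028 0.012 0 0 0 0 1;0 0 -0.1 0 0 0 1;0 0 -0.1 0 0 0 1;0 0 -0.08 0 0 0 1;0 0 0 0 0 0 1")

```text
clock: 2.28
eef_pos: [586.9, -254.8, 108.9]
orientation: [-2.675, -1.641, 0.003]
ft_force: [-0.3, 0.9, -1.1]
width: 1.002
```

>>> jog_arm(moves="0 0 0 0 0 0 1;0 0 0 0 0 0 1;0 0 0 0 0 0 1;0 0 0 0 0 0 1;0 0 0 0 0 0 1")

```text
clock: 2.7
eef_pos: [588.5, -255.6, 112.7]
orientation: [2.676, 1.643, 0.002]
ft_force: [-0.0, 0.1, 0.5]
width: 1.0
```

>>> jog_arm(moves="-0.008 0 -0.08 0 0 0 1;0 0 -0.08 0 0 0 1;0 0 -0.08 0 0 0 1;0 0 -0.06 0 0 0 1;0 0 -0.04 0 0 0 1")

```text
clock: 3.12
eef_pos: [585.3, -255.0, 25.0]
orientation: [-2.676, -1.643, 0.001]
ft_force: [0.0, -0.5, 0.3]
width: 0.999
```

>>> jog_arm(moves="0 0 0 0 0 0 1;0 0 0 0 0 0 1;0 0 0 0 0 0 1;0 0 0 0 0 0 -1;0 0 0 0 0 0 -1")

```text
clock: 3.53
eef_pos: [586.6, -255.6, 27.6]
orientation: [2.676, 1.643, 0.002]
ft_force: [-0.7, 1.1, 0.2]
width: 0.75
```

>>> jog_arm(moves="0 0 0 0 0 0 -1;0 0 0 0 0 0 -1;0 0 0 0 0 0 -1;0 0 0 0 0 0 -1;0 0 0 0 0 0 -1")

```text
clock: 3.95
eef_pos: [586.5, -255.5, 27.4]
orientation: [2.676, 1.643, 0.002]
ft_force: [0.2, 0.5, 5.2]
width: 0.623
```

>>> jog_arm(moves="0 0 0 0 0 0 -1;0 0 0 0 0 0 -1;0 0 0 0 0 0 -1;0 0 0 0 0 0 -1;0 0 0 0 0 0 -1")

```text
clock: 4.37
eef_pos: [586.5, -255.6, 27.5]
orientation: [2.676, 1.643, 0.002]
ft_force: [-0.1, -0.3, 6.2]
width: 0.623
```

Gripped at 53 mm, the jar's width. I'll lift and look.

>>> jog_arm(moves="0 0 0.04 0 0 0 -1;0 0 0.1 0 0 0 -1;0 0 0.14 0 0 0 -1;0 0 0.14 0 0 0 -1;0 0 0.14 0 0 0 -1")

```text
clock: 4.78
eef_pos: [585.1, -254.9, 167.6]
orientation: [-2.676, -1.643, 0.001]
ft_force: [1.2, -0.2, -1.5]
width: 0.621
```

>>> jog_arm(moves="0 0 0 0 0 0 -1;0 0 0 0 0 0 -1;0 0 0 0 0 0 -1;0 0 0 0 0 0 -1;0 0 0 0 0 0 -1")

```text
clock: 5.2
eef_pos: [584.9, -254.9, 164.2]
orientation: [-2.675, -1.642, 0.003]
ft_force: [0.1, 0.3, -1.8]
width: 0.623
```

```bash
python3 - <<'E'
from h import *
c=robot.camera("wrist");cv2.imwrite("pics/w2.png",c["img"])
s=robot.camera("scene");cv2.imwrite("pics/s2.png",cv2.resize(s["img"][80:300,100:420],None,fx=2.4,fy=2.4,interpolation=cv2.INTER_CUBIC))
print(robot.read_state())
E
```

```text
{'clock': 5.3, 'joints': array([-4.10916104e-01,  3.50676691e-01,  1.01269216e-01,  1.32412422e+00,
        1.02526467e-05,  1.62943032e+00]), 'joint_velocities': array([-0.00092657, -0.00252795,  0.00808013,  0.00229194,  0.00042629,
       -0.00110846]), 'joint_efforts': array([-2.99982912e-04, -5.89659297e+01,  3.59458458e+01,  3.11540149e-02,
       -1.13185553e-03,  2.88709668e-05]), 'eef_pos': array([ 585.17448059, -254.96938732,  164.70025704]), 'orientation': array([-2.67534360e+00, -1.64256164e+00,  2.44387147e-03]), 'ft_force': array([-0.31868711,  0.27123911, -1.73528406]), 'ft_torque': array([ 0.01201802, -0.00012319, -0.05631293]), 'width': 0.6213376171131078}
```

View pics/w2.png

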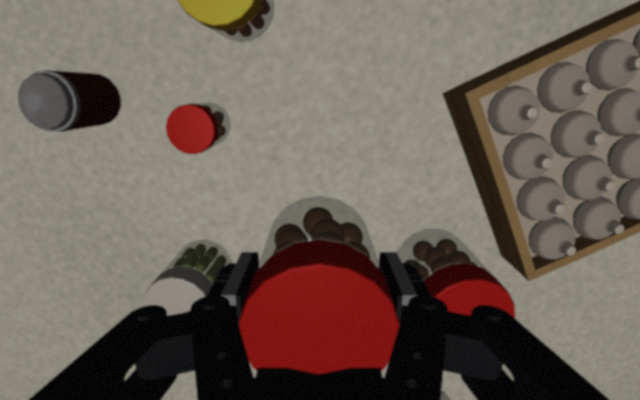

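View pics/s2.png

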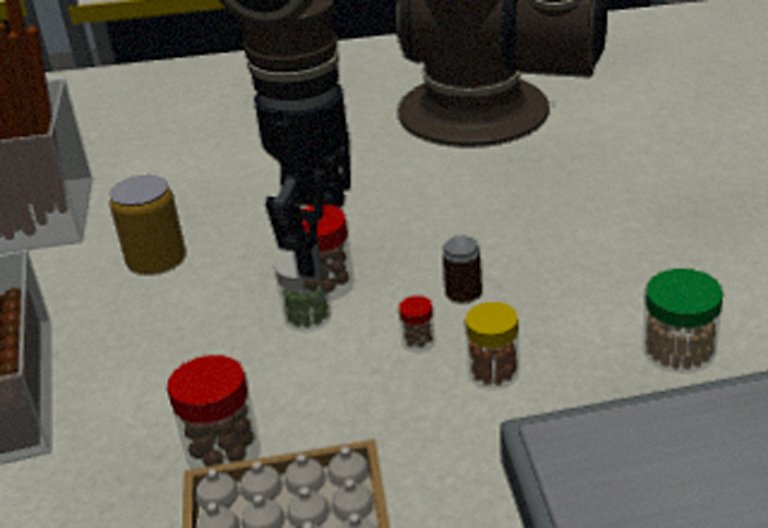

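>>> jog_arm(moves="0 0.06 0 0 0 0.0076 -1;0 0.13 0 0 0 0.0076 -1;0 0.13 0 0 0 0.0076 -1;0 0.13 0 0 0 0.0076 -1;0 0.13 0 0 0 0.0076 -1")

```text
clock: 5.72
eef_pos: [585.3, -109.0, 165.5]
orientation: [-2.46, -1.952, 0.001]
ft_force: [0.1, -0.5, -2.2]
width: 0.623
```

>>> jog_arm(moves="0 0.13 0 0 0 0.0076 -1;0 0.13 0 0 0 0.0076 -1;0 0.13 0 0 0 0.0076 -1;0 0.13 0 0 0 0.0076 -1;0 0.13 0 0 0 0.0076 -1")

```text
clock: 6.13
eef_pos: [585.3, 53.8, 165.7]
orientation: [-2.21, -2.232, 0.001]
ft_force: [0.0, -0.7, -2.3]
width: 0.622
```

>>> jog_arm(moves="0 0.13 0 0 0 0.0076 -1;0 0.13 0 0 0 0.0076 -1;0 0.13 0 0 0 0.0076 -1;0 0.13 0 0 0 0.0076 -1;0 0.1 0 0 0 0 -1")

```text
clock: 6.55
eef_pos: [585.2, 209.6, 165.5]
orientation: [-1.985, -2.434, 0.001]
ft_force: [-0.6, 0.2, -1.1]
width: 0.623
```

>>> jog_arm(moves="0 0 0 0 0 0 -1;0 0 0 0 0 0 -1;0 0 0 0 0 0 -1;0 0 0 0 0 0 -1;0 0 0 0 0 0 -1")

```text
clock: 6.97
eef_pos: [585.9, 206.1, 166.2]
orientation: [-1.992, -2.429, 0.001]
ft_force: [0.1, 0.2, -1.7]
width: 0.624
```

```bash
python3 - <<'E'
from h import *
st=robot.read_state();print(st["eef_pos"],st["orientation"]);M=R.from_rotvec(st["orientation"]).as_matrix();print("yaw y",np.degrees(np.arctan2(M[1,1],M[0,1])))
for n in("top","wrist","scene"):
    c=robot.camera(n);cv2.imwrite(f"pics/{n}3.png",c["img"])
    for k,z in(("green",80),):
      for b in blobs(c["img"],k):
        (u,v),r=cv2.minEnclosingCircle(b);print(n,k,u,v,r,onz(c,u,v,z))
E
```

```text
[585.86236583 206.05237218 166.21296657] [-1.99172134e+00 -2.42946577e+00  6.10549334e-04]
yaw y 11.308919945355177
top green 281.0946044921875 166.51351928710938 13.557861328125 [604.44548814  99.83931557  80.        ]
wrist green 318.2564697265625 28.991605758666992 65.07184600830078 [564.19950663 316.92930803  80.        ]
scene green 385.0 201.5 15.403021812438965 [608.79874778 101.15140001  80.        ]
scene green 455.5 180.5 14.916534423828125 [569.08492293 312.97963699  80.        ]
scene green 23.092357635498047 131.87579345703125 10.154874801635742 [ -48.4306711  -890.73438769   80.        ]
scene green 530.0 78.0 9.219644546508789 [-12.81994236 937.12739637  80.        ]
scene green 507.0909118652344 79.81818389892578 8.94667911529541 [-18.87179053 838.89706271  80.        ]
```

View pics/wrist3.png

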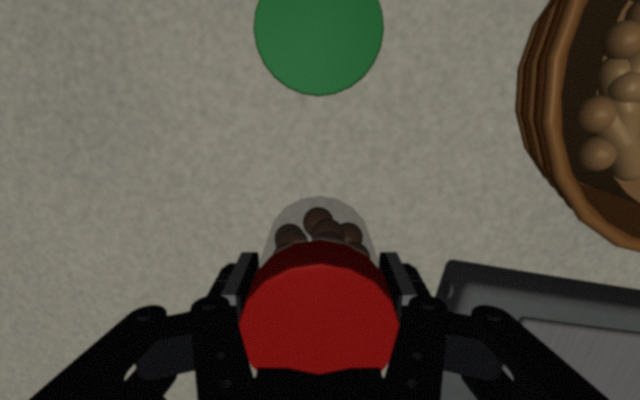

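View pics/scene3.png

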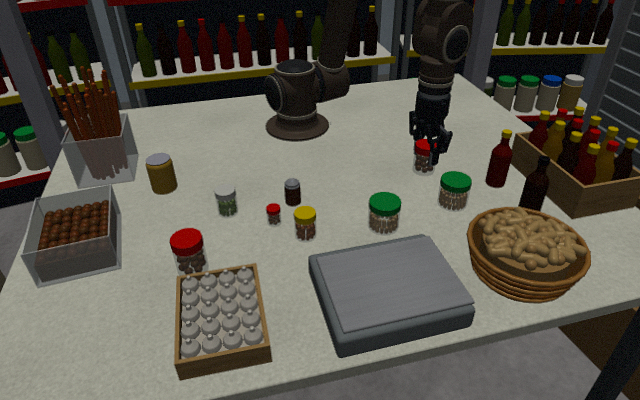

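The green lid at px (318,29) lies on the gripper's centre column, so the jar is on the row line. The row's middle from the fused views is about (584.5,208), so I'm lowering there.

>>> jog_arm(moves="-0.006 0.006 -0.1 0 0 0 -1;0 0 -0.12 0 0 0 -1;0 0 -0.12 0 0 0 -1;0 0 -0.1 0 0 0 -1;0 0 -0.06 0 0 0 -1")

```text
clock: 7.53
eef_pos: [582.8, 207.6, 38.2]
orientation: [-1.99, -2.429, 0.005]
ft_force: [-1.1, -1.1, -0.3]
width: 0.621
```

>>> jog_arm(moves="0 0 -0.02 0 0 0 -1;0 0 0 0 0 0 -1;0 0 0 0 0 0 -1;0 0 0 0 0 0 -1;0 0 0 0 0 0 -1")

```text
clock: 7.95
eef_pos: [585.4, 209.0, 38.0]
orientation: [1.989, 2.43, 0.004]
ft_force: [0.1, -0.8, -1.5]
width: 0.624
```

>>> jog_arm(moves="-0.004 -0.004 -0.014 0 0 0 -1;0 0 -0.014 0 0 0 -1;0 0 -0.004 0 0 0 -1;0 0 0 0 0 0 -1;0 0 0 0 0 0 -1")

```text
clock: 8.37
eef_pos: [583.2, 207.7, 28.1]
orientation: [-1.99, -2.431, 0.0]
ft_force: [0.2, -0.5, -1.4]
width: 0.621
```

```bash
python3 - <<'E'
from h import *
st=robot.read_state();print(st["eef_pos"],st["ft_force"],st["width"],R.from_rotvec(st["orientation"]).as_matrix()[:,2])
c=robot.camera("scene");cv2.imwrite("pics/s4.png",cv2.resize(c["img"][110:250,340:540],None,fx=4,fy=4,interpolation=cv2.INTER_CUBIC))
E
```

```text
[583.19879451 207.71981233  28.13588475] [ 0.17481295 -0.51197495 -1.43599802] 0.6212658091679495 [-3.16653075e-04 -1.03359700e-04 -9.99999945e-01]
```

View pics/s4.png

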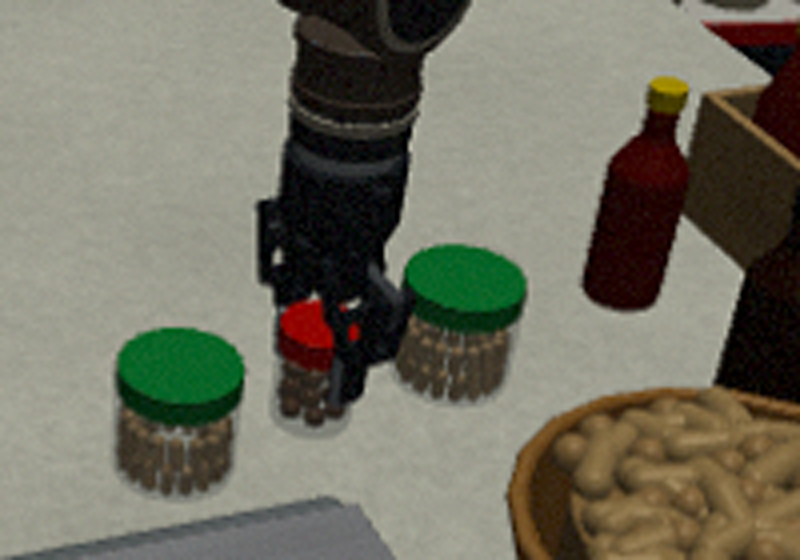

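>>> jog_arm(moves="0.004 0 -0.006 0 0 0 -1;0 0 0 0 0 0 -1;0 0 0 0 0 0 -1;0 0 0 0 0 0 -1;0 0 0 0 0 0 -1")

```text
clock: 8.83
eef_pos: [584.2, 207.8, 27.4]
orientation: [-1.99, -2.431, -0.001]
ft_force: [-3.3, -0.8, 5.7]
width: 0.625
```

Contact (fz +6 N). Releasing slowly with a partial opening first, then fully.

>>> jog_arm(moves="0 0 0 0 0 0 0.4;0 0 0 0 0 0 0.5;0 0 0 0 0 0 0.7;0 0 0 0 0 0 1;0 0 0 0 0 0 1")

```text
clock: 9.25
eef_pos: [584.4, 207.7, 26.6]
orientation: [1.99, 2.431, 0.0]
ft_force: [0.0, 0.8, 0.0]
width: 0.998
```

>>> jog_arm(moves="0 0 0 0 0 0 1;0 0 0 0 0 0 1;0 0 0 0 0 0 1;0 0 0.04 0 0 0 1;0 0 0.08 0 0 0 1")

```text
clock: 9.67
eef_pos: [582.7, 207.1, 55.1]
orientation: [-1.988, -2.429, 0.006]
ft_force: [0.3, 0.1, -0.3]
width: 0.997
```

>>> jog_arm(moves="0 0 0.12 0 0 0 1;0 0 0.12 0 0 0 1;0 0 0.12 0 0 0 1;0 0 0.1 0 0 0 1;0 0 0 0 0 0 1")

```text
clock: 10.08
eef_pos: [586.6, 208.5, 179.0]
orientation: [1.987, 2.427, 0.013]
ft_force: [0.1, -0.0, 0.5]
width: 0.999
```

```bash
python3 - <<'E'
from h import *
st=robot.read_state();print(st["clock"],st["eef_pos"],st["width"])
for n in("wrist","scene"):
    c=robot.camera(n);cv2.imwrite(f"pics/{n}5.png",c["img"])
    for k,z in(("green",80),("red",75)):
      for b in blobs(c["img"],k):
        (u,v),r=cv2.minEnclosingCircle(b)
        if n=="wrist" or 350<u<480 and v>150:print(n,k,u,v,r,onz(c,u,v,z))
E
```

```text
10.0833 [586.61455805 208.54182963 178.98511613] 0.9994314178362136
wrist green 315.1769104003906 322.0748291015625 46.343528747558594 [606.0456896  106.81954577  80.        ]
wrist green 315.0203857421875 35.46015930175781 62.133033752441406 [563.8733211  317.51180402  80.        ]
wrist red 314.0 198.6199951171875 34.79182815551758 [584.81084662 208.86956661  75.        ]
scene green 384.5659484863281 203.8406524658203 15.693387031555176 [617.63502799  96.74271199  80.        ]
scene green 455.23004150390625 181.91444396972656 15.054855346679688 [574.96340839 309.16103288  80.        ]
scene red 420.5 191.5 9.823541641235352 [585.3522469  206.78392325  75.        ]
```

View pics/wrist5.png

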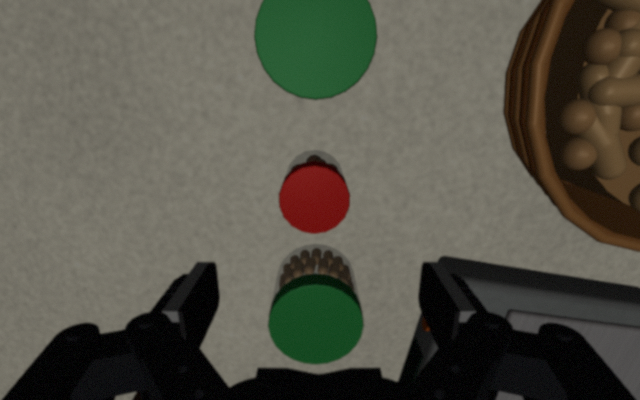

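View pics/scene5.png

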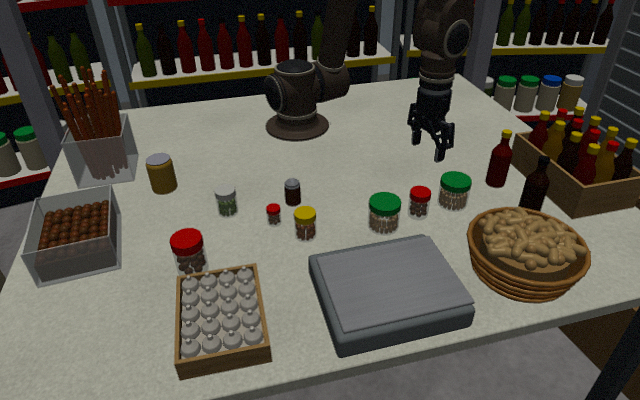

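Nutmeg jar measured at (585,208–209), upright and in line. Now the mill at about (444,-101), with the jaws turned 90° so they lie along the row and won't touch the jar.

>>> jog_arm(moves="-0.041 -0.089 0 0 0 0.018 1;-0.041 -0.089 0 0 0 0.018 1;-0.041 -0.089 0 0 0 0.018 1;-0.041 -0.089 0 0 0 0.018 1;-0.041 -0.089 0 0 0 0.018 1")

```text
clock: 10.6
eef_pos: [531.6, 95.5, 170.2]
orientation: [-1.223, -2.891, 0.002]
ft_force: [0.8, 0.4, -0.3]
width: 1.002
```

>>> jog_arm(moves="-0.041 -0.089 0 0 0 0.018 1;-0.041 -0.089 0 0 0 0.018 1;-0.041 -0.089 0 0 0 0.018 1;-0.041 -0.089 0 0 0 0.018 1;-0.041 -0.089 0 0 0 0.018 1")

```text
clock: 11.02
eef_pos: [480.3, -15.7, 170.4]
orientation: [-0.368, -3.117, 0.0]
ft_force: [0.2, -0.3, -0.9]
width: 1.001
```

>>> jog_arm(moves="-0.041 -0.089 0 0 0 0.018 1;-0.041 -0.089 0 0 0 0.018 1;-0.041 -0.089 0 0 0 0.018 1;-0.041 -0.089 0 0 0 0.016 1;0 0 0 0 0 0 1")

```text
clock: 11.43
eef_pos: [438.4, -106.2, 170.5]
orientation: [0.313, -3.123, 0.0]
ft_force: [-0.0, -0.6, -0.1]
width: 0.996
```

>>> jog_arm(moves="0 0 0 0 0 0 1;0 0 0 0 0 0 1;0 0 0 0 0 0 1;0 0 0 0 0 0 1;0 0 0 0 0 0 1")

```text
clock: 11.85
eef_pos: [441.1, -103.1, 171.6]
orientation: [0.314, -3.126, -0.0]
ft_force: [-0.4, -0.7, -0.6]
width: 1.001
```

```bash
python3 - <<'E'
from h import *
st=robot.read_state();M=R.from_rotvec(st["orientation"]).as_matrix();print(st["eef_pos"],"yaw y",np.degrees(np.arctan2(M[1,1],M[0,1])),st["joints"].round(2))
import pickle
c=robot.camera("wrist");cv2.imwrite(f"pics/wrist6.png",c["img"]);pickle.dump(c,open("w6.pkl","wb"))
c=robot.camera("top");pickle.dump(c,open("t6.pkl","wb"))
for k,z in(("green",80),("red",75)):
    for b in blobs(c["img"],k):
        (u,v),r=cv2.minEnclosingCircle(b)
        if 190<u<300:print(k,u,v,r,onz(c,u,v,z))
E
```

```text
[ 441.06763514 -103.10170737  171.59698515] yaw y 101.45707810169334 [-0.23 -0.   -0.31  1.27  0.   -0.43]
green 204.86363220214844 183.9545440673828 13.518532752990723 [561.79844028 313.93009308  80.        ]
green 281.08380126953125 166.44134521484375 13.602002143859863 [604.64936544  99.86636644  80.        ]
red 244.11468505859375 175.43577575683594 9.24802303314209 [583.27500123 204.10848104  75.        ]
```

View pics/wrist6.png

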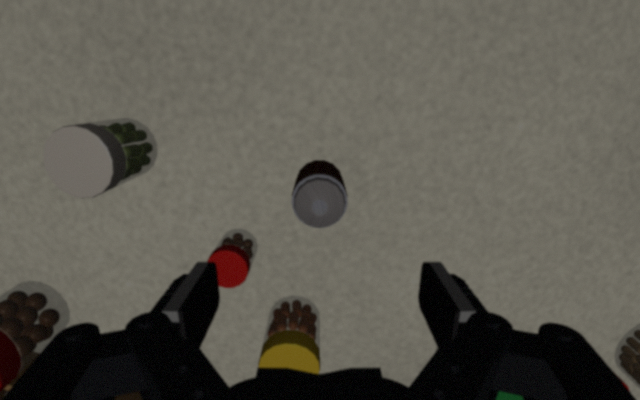

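```bash
python3 - <<'E'
from h import *
import pickle
c=pickle.load(open("w6.pkl","rb"))
print(onz(c,320,204,75),onz(c,320,202,56+5))
E
```

```text
[ 442.38542439 -101.97284055   75.        ] [ 445.22322188 -101.33713437   61.        ]
```

>>> jog_arm(moves="0.012 0.008 -0.1 0 0 0 1;0 0 -0.12 0 0 0 1;0 0 -0.12 0 0 0 1;0 0 -0.06 0 0 0 1;0 0 0 0 0 0 1")

```text
clock: 12.37
eef_pos: [441.3, -100.9, 68.3]
orientation: [0.312, -3.12, -0.003]
ft_force: [-0.5, -0.1, -1.1]
width: 1.001
```

>>> jog_arm(moves="0 0 0 0 0 0 1;0 0 0 0 0 0 1;0 0 0 0 0 0 1;0 0 0 0 0 0 1;0 0 0 0 0 0 1")

```text
clock: 12.78
eef_pos: [444.6, -101.9, 72.9]
orientation: [-0.312, 3.124, -0.001]
ft_force: [0.1, -0.0, -0.4]
width: 0.999
```

>>> jog_arm(moves="0 0 -0.06 0 0 0 1;0 0 -0.06 0 0 0 1;0 0 -0.06 0 0 0 1;0 0 -0.03 0 0 0 1;0 0 0 0 0 0 1")

```text
clock: 13.2
eef_pos: [442.8, -101.6, 18.1]
orientation: [0.312, -3.124, -0.001]
ft_force: [0.2, 0.6, 0.2]
width: 1.003
```

>>> jog_arm(moves="0 0 0 0 0 0 1;0 0 0 0 0 0 1;0 0 0 0 0 0 -1;0 0 0 0 0 0 -1;0 0 0 0 0 0 -1")

```text
clock: 13.62
eef_pos: [444.3, -101.9, 19.9]
orientation: [-0.312, 3.125, -0.001]
ft_force: [-1.1, 1.1, 0.1]
width: 0.605
```

>>> jog_arm(moves="0 0 0 0 0 0 -1;0 0 0 0 0 0 -1;0 0 0 0 0 0 -1;0 0 0 0 0 0 -1;0 0 0 0 0 0 -1")

```text
clock: 14.03
eef_pos: [444.3, -101.9, 19.9]
orientation: [-0.312, 3.125, -0.001]
ft_force: [-0.3, -0.6, 5.7]
width: 0.506
```

>>> jog_arm(moves="0 0 0 0 0 0 -1;0 0 0 0 0 0 -1;0 0 0 0 0 0 -1;0 0 0 0 0 0 -1;0 0 0 0 0 0 -1")

```text
clock: 14.45
eef_pos: [444.3, -101.9, 19.9]
orientation: [-0.312, 3.125, -0.001]
ft_force: [-0.6, -0.4, 6.4]
width: 0.503
```

>>> jog_arm(moves="0 0 0.04 0 0 0 -1;0 0 0.1 0 0 0 -1;0 0 0.14 0 0 0 -1;0 0 0.12 0 0 0 -1;0 0 0 0 0 0 -1")

```text
clock: 14.87
eef_pos: [446.6, -102.4, 125.3]
orientation: [-0.311, 3.118, -0.004]
ft_force: [0.4, -0.1, -0.1]
width: 0.502
```

>>> jog_arm(moves="0.01 0.05 0 0 0 0 -1;0.021 0.098 0 0 0 0 -1;0.021 0.098 0 0 0 0 -1;0.021 0.098 0 0 0 0 -1;0.021 0.098 0 0 0 0 -1")

```text
clock: 15.28
eef_pos: [466.9, 9.7, 118.9]
orientation: [0.311, -3.125, -0.0]
ft_force: [0.5, -0.1, -1.4]
width: 0.502
```

>>> jog_arm(moves="0.021 0.098 0 0 0 0 -1;0.021 0.098 0 0 0 0 -1;0.021 0.098 0 0 0 0 -1;0.021 0.098 0 0 0 0 -1;0.021 0.098 0 0 0 0 -1")

```text
clock: 15.7
eef_pos: [493.1, 132.4, 118.8]
orientation: [0.312, -3.125, 0.0]
ft_force: [-1.0, -0.6, -0.6]
width: 0.503
```

>>> jog_arm(moves="0.021 0.098 0 0 0 0 -1;0.021 0.098 0 0 0 0 -1;0.01 0.05 0 0 0 0 -1;0 0 0 0 0 0 -1;0 0 0 0 0 0 -1")

```text
clock: 16.12
eef_pos: [506.1, 192.7, 118.7]
orientation: [0.314, -3.124, 0.001]
ft_force: [-0.3, -0.8, -0.5]
width: 0.503
```

>>> jog_arm(moves="0 0 0 0 0 0 -1;0 0 0 0 0 0 -1;0 0 0 0 0 0 -1;0 0 0 0 0 0 -1;0 0 0 0 0 0 -1")

```text
clock: 16.53
eef_pos: [506.6, 192.1, 119.5]
orientation: [-0.311, 3.126, 0.0]
ft_force: [-0.4, 0.3, -1.5]
width: 0.501
```

```bash
python3 - <<'E'
from h import *
st=robot.read_state();M=R.from_rotvec(st["orientation"]).as_matrix();print(st["eef_pos"],"yaw y",np.degrees(np.arctan2(M[1,1],M[0,1])))
c=robot.camera("scene");cv2.imwrite("pics/s7.png",cv2.resize(c["img"][90:270,320:560],None,fx=3,fy=3,interpolation=cv2.INTER_CUBIC))
c=robot.camera("wrist");cv2.imwrite("pics/w7.png",c["img"])
E
```

```text
[506.61295943 192.13588639 119.48526397] yaw y 101.3477755541767
```

View pics/s7.png

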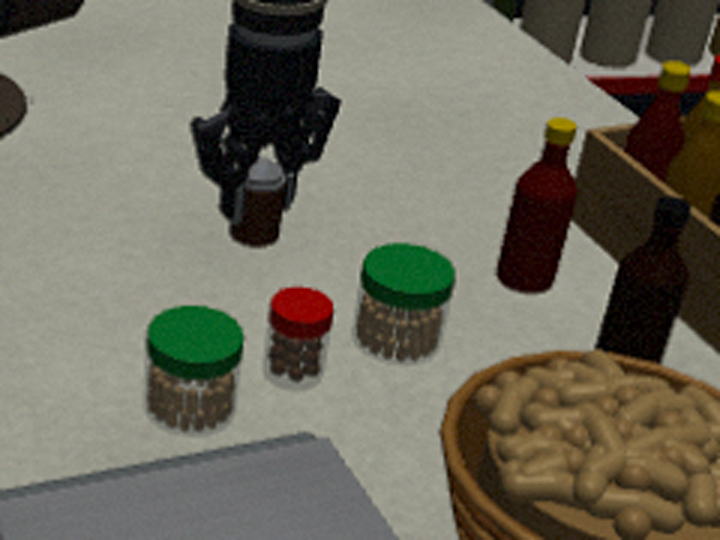

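View pics/w7.png

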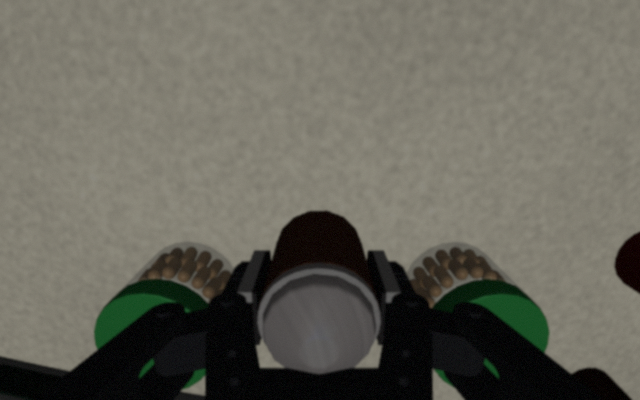

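>>> jog_arm(moves="0.004 0 -0.08 0 0 0 -1;0 0 -0.1 0 0 0 -1;0 0 -0.08 0 0 0 -1;0 0 -0.06 0 0 0 -1;0 0 -0.04 0 0 0 -1")

```text
clock: 17.05
eef_pos: [506.7, 192.3, 27.5]
orientation: [0.312, -3.124, 0.001]
ft_force: [-0.8, -0.4, -1.3]
width: 0.501
```

>>> jog_arm(moves="0 0 0 0 0 0 -1;0 0 0 0 0 0 -1;0 0 0 0 0 0 -1;0 0 0 0 0 0 -1;0 0 0 0 0 0 -1")

```text
clock: 17.47
eef_pos: [508.3, 193.0, 30.4]
orientation: [-0.312, 3.124, 0.001]
ft_force: [0.2, -0.6, -1.3]
width: 0.502
```

>>> jog_arm(moves="-0.004 -0.004 -0.02 0 0 0 -1;0 0 -0.014 0 0 0 -1;0 0 -0.006 0 0 0 -1;0 0 0 0 0 0 -1;0 0 0 0 0 0 -1")

```text
clock: 17.88
eef_pos: [506.5, 191.7, 19.9]
orientation: [-0.312, 3.126, 0.0]
ft_force: [-2.8, -1.1, 4.8]
width: 0.505
```

>>> jog_arm(moves="0 0 -0.003 0 0 0 -1;0 0 0 0 0 0 -1;0 0 0 0 0 0 -1;0 0 0 0 0 0 -1;0 0 0 0 0 0 -1")

```text
clock: 18.3
eef_pos: [506.5, 191.6, 19.9]
orientation: [-0.312, 3.125, 0.0]
ft_force: [-4.6, -1.7, 11.2]
width: 0.504
```

Firm contact at the right height. Release and rise.

>>> jog_arm(moves="0 0 0.002 0 0 0 0.1;0 0 0 0 0 0 0.3;0 0 0 0 0 0 0.6;0 0 0 0 0 0 1;0 0 0 0 0 0 1")

```text
clock: 18.72
eef_pos: [506.5, 191.7, 18.8]
orientation: [0.312, -3.126, 0.0]
ft_force: [-0.1, 0.4, 0.4]
width: 0.995
```

>>> jog_arm(moves="0 0 0 0 0 0 1;0 0 0 0 0 0 1;0 0 0 0 0 0 1;0 0 0.04 0 0 0 1;0 0 0.08 0 0 0 1")

```text
clock: 19.13
eef_pos: [504.9, 191.1, 47.6]
orientation: [0.312, -3.122, 0.002]
ft_force: [-0.2, -0.4, 0.8]
width: 0.999
```

>>> jog_arm(moves="0 0 0.12 0 0 0 1;0 0 0.12 0 0 0 1;0 0 0.12 0 0 0 1;0 0 0.12 0 0 0 1;0 0 0 0 0 0 1")

```text
clock: 19.55
eef_pos: [509.1, 192.7, 176.3]
orientation: [-0.311, 3.117, 0.004]
ft_force: [1.2, -0.2, 1.6]
width: 0.995
```

>>> jog_arm(moves="-0.04 -0.12 0 0 0 0 1;-0.04 -0.12 0 0 0 0 1;-0.04 -0.12 0 0 0 0 1;-0.04 -0.12 0 0 0 0 1;-0.04 -0.12 0 0 0 0 1")

```text
clock: 19.97
eef_pos: [455.8, 40.6, 169.4]
orientation: [-0.313, 3.125, -0.0]
ft_force: [0.6, -0.6, -0.2]
width: 1.0
```

>>> jog_arm(moves="-0.04 -0.12 0 0 0 0 1;-0.04 -0.12 0 0 0 0 1;-0.04 -0.12 0 0 0 0 1;0 0 0 0 0 0 1;0 0 0 0 0 0 1")

```text
clock: 20.38
eef_pos: [426.2, -49.5, 169.6]
orientation: [-0.307, 3.126, -0.0]
ft_force: [-0.3, -0.8, 0.4]
width: 1.001
```

```bash
python3 - <<'E'
from h import *
print(robot.read_state()["clock"])
s=robot.camera("scene");cv2.imwrite("pics/s8.png",cv2.resize(s["img"][90:270,320:560],None,fx=3,fy=3,interpolation=cv2.INTER_CUBIC))
c=robot.camera("top");cv2.imwrite("pics/t8.png",cv2.resize(c["img"][130:230,170:320],None,fx=5,fy=5,interpolation=cv2.INTER_CUBIC))
P={}
for k,z in(("green",80),("red",75)):
    for b in blobs(c["img"],k):
        (u,v),r=cv2.minEnclosingCircle(b)
        if 190<u<300:
            p=onz(c,u,v,z);print(k,u,v,p);P[k+("B" if u<220 else "A")]=p[:2]
g=cv2.GaussianBlur(cv2.cvtColor(c["img"],cv2.COLOR_BGR2GRAY),(3,3),0)[185:225,230:270]
_,m=cv2.threshold(g,0,255,cv2.THRESH_BINARY_INV+cv2.THRESH_OTSU)
cs=[b for b in cv2.findContours(m,cv2.RETR_EXTERNAL,cv2.CHAIN_APPROX_NONE)[0] if cv2.contourArea(b)>80]
A,B=P["greenA"],P["greenB"];y=(B-A)/np.linalg.norm(B-A);x=np.array([y[1],-y[0]])
j=P["redA"];print("jar in A",x@(j-A),y@(j-A),"AB",np.linalg.norm(B-A))
for b in cs:
    (u,v),r=cv2.minEnclosingCircle(b);u+=230;v+=185;q=onz(c,u,v,56)[:2];print("mill",u,v,r,q,"in A",x@(q-A),y@(q-A),"dist",np.linalg.norm(q-j))
E
```

```text
20.3833
green 204.86363220214844 183.9545440673828 [561.79844028 313.93009308  80.        ]
green 281.08380126953125 166.44134521484375 [604.64936544  99.86636644  80.        ]
red 244.11468505859375 175.43577575683594 [583.27500123 204.10848104  75.        ]
jar in A -0.4974795023195683 106.40974774357096 AB 218.31051474658605
mill 251.72680473327637 204.19072151184082 9.308541297912598 [504.17011664 186.46305181] in A -81.52705968072546 104.63462092434546 dist 81.04902182699705
```

View pics/s8.png

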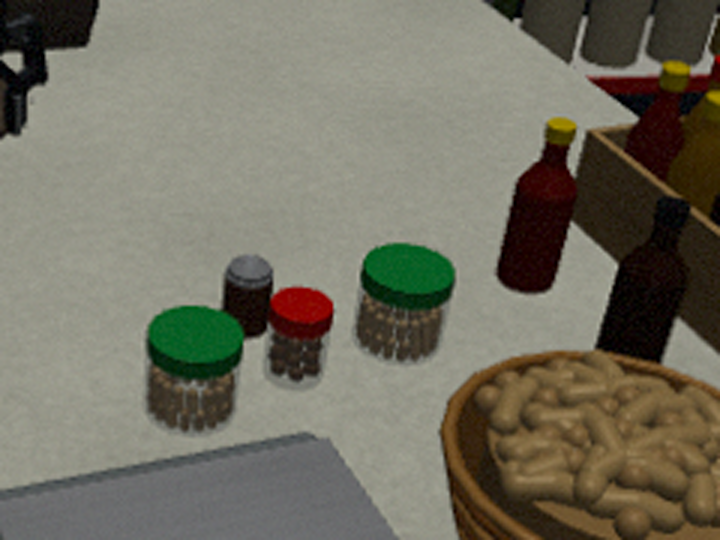

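View pics/t8.png

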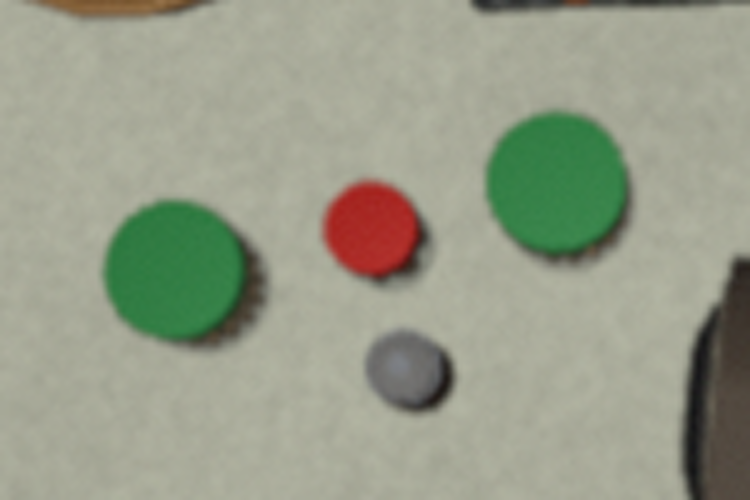

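The crops show both pieces standing upright and in line, and the green lids at unchanged pixels. The arm is clear, so I'm handing in.

```bash
python3 -c "
from plant import robot
print(robot.hand_in())"
```

```text
the job is handed in; nothing more can be done
None
```

I stood the nutmeg jar (the middle-sized red-lidded one) midway between the green-lidded jars and the spice mill in front of it on the robot's side. The arm was clear and I handed the job in at about 20 s; the hand-in gave no verdict.

Last checks, measured from the top camera in row_jar_a's frame:

| Item | Along the row (y) | Across the row (x) |
|---|---|---|
| Nutmeg jar | 106 mm (allowed 95–125) | -0.5 mm (allowed ±15) |
| Mill | 105 mm (allowed 90–130) | -81.5 mm (must be below -40) |

- **Gap:** the mill and jar centres are about 81 mm apart, which leaves roughly 32 mm clear.
- **Upright:** both look upright in the pictures. I did not measure their tilt or final height; I judged those by eye and by the gripper height at contact.
- **Green jars:** their measured positions match the starting ones to within 0.5 mm.

**Small disagreements:**
- The cameras differ by up to about 5 mm on the jar's place along the row: the wrist view put it at y = 209 mm in world coordinates, the top view at 204 mm.
- The spacing of the green jars measured 218 mm against the stated 220 mm.
- The mill's outline in the top view includes some of its dark side, so its position could be off by a few mm.

All of these are well inside the tolerances.

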